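# Fetch a filter cube from the blocked drawer and load the slider

## Task

The fluorescence filter cube in the low drawer unit is wanted in the empty nest of the two-place filter slider, but the oil bottle, the objective case and the spare eyepiece stand in front of the drawer: first set all three aside, upright, on the grey bench mat. Then pull the drawer well out, seat the cube fully down in the empty nest with its round glass window facing outward, away from the cube already in the slider, leave the lens tube in the drawer, and push the drawer fully shut. Last, stand the bottle, the case and the eyepiece back, each upright where it stood at the start.

Things in the scene. Friction and masses are not known exactly. Their poses are not given: they have to be found in the camera images.
- oil_bottle: dropper bottle of brown oil with a black pointed cap, 83 mm tall; body 28 mm in diameter up to 50 mm, cap about 19 mm across above that. Origin: centre of its underside, z up. One of the three in a row in front of the drawer (about 80 mm apart, in any order)
- objective_case: round screw case, white below and black above, 44 mm in diameter, 60 mm tall. Origin: centre of its underside, z up. One of the three in front of the drawer
- eyepiece: spare eyepiece, all black, standing on its wider end: 42 mm in diameter up to 36 mm, 32 mm above, 60 mm tall. Origin: centre of its underside, z up. One of the three in front of the drawer
- filter_cube: black filter cube in one of the two front compartments of the drawer (left or right), half under the unit's clear top at first. Block 36 mm high, from -18 to +22 mm along its own x, 40 mm wide along y; a round glass window stands 4 mm proud on its -x face (towards the drawer front at first). Origin on its underside, z up; grip it by the plain sides that face along its y
- lens_tube: round black lens tube with glass, 30 mm in diameter, 28 mm tall, standing in the other front compartment; it stays in the drawer. Origin: centre of its underside, z up
- drawer (a joint): opening of the drawer, m: 0 shut, 0.115 fully out (stop), 0.028 to 0.036 at first; stays where left, needs about 2 N. Drawer floor 13 mm, compartment walls 26 mm, front panel 68 mm above the table. Drawer unit: 170 mm deep, 200 mm wide, clear top 74 mm above the table with a pad and a ring on its rear half (to 87 mm)
- drawer_handle (a point): middle of the drawer's bar handle, 46 mm above the table: round bar 11 mm thick, 100 mm long along this frame's y, 35 mm in front of the front panel. +x points into the unit (the drawer opens towards -x); the compartments' middles lie 79 mm along +x and 43 mm along +y or -y
- filter_slider: fixed aluminium plate, 134 x 64 mm, with two bevelled black nests along its own x and a pull tab at +x. Origin: centre of its underside. A cube sits at x = +33 mm. Empty nest at x = -33 mm, y = 0: floor 4 mm, rim 14 mm above the table; 50 (x) by 46 mm (y) at the floor, 60 by 56 mm at the rim. The wanted cube's axes must point as the slider's (window to the slider's -x)
- bench_mat: fixed grey mat, the side area: 210 mm along its own x, 90 mm along its own y, 2 mm thick. Origin: centre of its underside
There are look-alikes about, which are no part of the job. What is shaped like the oil_bottle but yellow is not meant.

How it is judged:
On the way, in this order (a step that is already met when the one before it is completed fails the run):
1. the oil bottle, the objective case and the eyepiece all stand upright on the mat, the drawer not yet pulled farther out (x of oil_bottle in the frame of bench_mat between -0.1 and 0.1 m and y of oil_bottle in the frame of bench_mat between -0.042 and 0.042 m and height (world z) of each of oil_bottle, objective_case, eyepiece below 0.008 m and angle between each of oil_bottle, objective_case, eyepiece's own z axis and vertical below 0.15 rad and x of objective_case in the frame of bench_mat between -0.1 and 0.1 m and y of objective_case in the frame of bench_mat between -0.042 and 0.042 m and x of eyepiece in the frame of bench_mat between -0.1 and 0.1 m and y of eyepiece in the frame of bench_mat between -0.042 and 0.042 m and value of joint drawer below 0.06 m), for 0.2 s.
2. the drawer is pulled well out (value of joint drawer above 0.08 m), for 0.1 s.
3. the cube is seated in the empty nest, window outward, and the drawer is shut (x of filter_cube in the frame of filter_slider between -0.042 and -0.027 m and y of filter_cube in the frame of filter_slider between -0.006 and 0.006 m and z of filter_cube in the frame of filter_slider between 0.002 and 0.0065 m and angle between filter_cube's own z axis and vertical below 0.06 rad and x of filter_slider in the frame of filter_cube above 0.02 m and value of joint drawer below 0.006 m), for 0.2 s.
At the end, for the whole second after the job is handed in: Bottle, case and eyepiece upright, each within 15 mm of its start; cube flat on the nest's floor (origin within 6 mm of its middle across, -9 to +6 mm along the slider), window towards the slider's -x; lens tube upright in a front compartment; drawer shut within 6 mm; all at rest (all of step 3 and distance of each of oil_bottle, objective_case, eyepiece from where it was at the start of the episode below 0.015 m and angle between each of oil_bottle, objective_case, eyepiece, lens_tube's own z axis and vertical below 0.15 rad and x of lens_tube in the frame of drawer_handle between 0.045 and 0.115 m and y of lens_tube in the frame of drawer_handle between -0.085 and 0.085 m and linear speed of each of oil_bottle, objective_case, eyepiece, filter_cube below 0.02 m/s); the robot touches nothing.
It fails at once if the bottle, the case, the eyepiece or the cube is knocked over (angle between any of oil_bottle, objective_case, eyepiece, filter_cube's own z axis and vertical above 0.7 rad).
It also fails if it takes over 144 s, if anything falls off the work surface, if the arm or the gripper's body presses on something with over 40 N, if the wrist force passes 120 N, or if a joint passes its speed limit or range.

## Robot

A 6-joint arm with a two-finger parallel gripper is mounted at the origin on a cart in front of the work surface, level with it; the furniture and walls round the work are solid. World frame = base frame: x ahead of the robot, y to its left, z up, the work surface at z = 0. Lengths are in m, angles in rad, forces in N, time in s.
With the tool pointing down it reaches from about 0.325 to 1 m from the base axis. Payload 5.1 kg.
Tool frame: the origin (TCP) lies on the mounting face of the last link; the fingertips stand 173 mm ahead of it and the grasp point (between the pads) lies 155 mm ahead of it (manip.tips_ahead is the z of the fingertips in the tool frame, in m); z points along the fingers, y is the line along which they close (so a half turn about z gives the same grasp; the last joint's range is limited). The gripper opens to 85 mm and grips with 20 to 120 N. Pads are 22 mm wide; open, the fingers measure 114 mm over their backs; the gripper's body (76 mm by 85 mm) begins 54 mm behind the grasp point. The pads swing forward as they close: fully open they stand 13 mm farther back than shut.
Start: joints at [1.085, 0.124, 1.65, -0, 1.367, -0.083], TCP at [0.255, 0.598, 0.405] pointing down, gripper open.
Joint ranges: [-2.61, 2.61], [-1.02, 2.33], [0.03, 2.71], [-1.35, 4.49], [0.32, 2.68], [-2.91, 2.91]. Speed limits (rad/s): [2.57, 2.57, 3.14, 3.14, 3.14, 3.14].

## Interface

Orientations are given as a unit quaternion [x, y, z, w].
In Python, from workcell import manip, optics gives the robot as it stands. The module is installed in compiled form; this text tells all that it offers.
- The arm moves only by the tool move_arm, never from a script. Its argument "targets" is a list of rows, each a list of 7 numbers: the shift along the world's x, y, z in units of 30 mm (1.0 is 30 mm), then the turn, a rotation vector about the world's x, y, z in units of 8 degrees (1.0 is 8 degrees), then the finger opening in mm, from 0 to 85.4. A call has 1 to 5 rows; each row shifts and turns the commanded pose from where the row before left it; what a row does not reach is not made up. A row lasts 1/8 s, in which the tool goes at most 62.5 mm and 10.7 degrees, less where a joint would pass 70% of its speed; a pose out of reach is approached as far as the arm can. A call is refused whole if a number of a shift passes 1 or a number of a turn 1, either way. A call with a gripper value outside its range is refused whole. The fingers move at their own pace and stop on an object; "newtons" is the grip in N (left out, the last holds). Time passes only in rows, so rows that do not move let the fingers close. It gives the time, the measured TCP pose, the force, the opening and the grip force at its end, in the units of the state.
- manip.get_obs(): the state, without advancing time (a new reading comes with each control period).
- optics.snapshot(name): name is "side" or "top"; returns a dict with "pixels" (480x640x3 uint8, red, green, blue), "z_map" (480x640 float32, m along the optical axis (not along the pixel's ray), 0 where there is no reading), "K" (3x3 intrinsics, pixels), "rvec" (rotation vector, rad) and "tvec" (3), from world to camera coordinates, as OpenCV has them. Camera axes: x right, y down, z forward; pixel columns grow to the right and rows downward; lengths in m; the calibration is good to about 2 mm. A picture is of the moment at which its call begins.
- manip.close_job(): hands the job in; it is judged then, once.
The state is a dict: "clock": time; "q": joint angles; "joint_vel": joint speeds; "effort": joint torques, N m; "eef_pos": TCP position; "ee_rot": TCP orientation; "ft_force": force on the tool from outside, world axes, zero at the start; "moment": the same for the moment, N m; "opening": finger opening in m; "grip_force": force on a finger pad.
Only numpy, scipy, OpenCV 4.12 (cv2) and the standard library are available. Lean on these libraries where they do the work, as an engineer would, in place of code of your own. Each camera call takes 0.05 s, during which the arm holds its last target. There are 200 camera calls.

## Working session

There is one attempt and no reset: what is moved stays moved. The work goes in short steps, Python scripts to look and compute and a tool call to move; the robot and the scene stay as the last step left them, time stands still between calls to the robot, and variables do not carry over. Pictures are saved under pics/ and viewed, at most 14 in all, crops included, and the job is handed in when it is done.

Besides the shell and the picture viewer there is one more tool, called after "Call:" in YAML: its name, and indented under it one key for each argument. move_arm: Moves the arm, as the interface text tells. Its arguments: {"type":"object","properties":{"targets":{"type":"array"},"newtons":{"type":"number"}},"required":["targets"]}

```bash
mkdir -p pics; cat > h.py <<'E'
import numpy as np, cv2
from workcell import manip, optics
def snap(n):
    s=optics.snapshot(n); K=s["K"];R=cv2.Rodrigues(np.array(s["rvec"],float))[0];t=np.array(s["tvec"],float).ravel()
    z=s["z_map"]; v,u=np.mgrid[0:480,0:640]
    c=np.stack([(u-K[0][2])/K[0][0]*z,(v-K[1][2])/K[1][1]*z,z],-1)
    P=(c-t)@R; P[z==0]=np.nan
    s["P"]=P; s["R"]=R; s["t"]=t; s["K"]=np.array(K)
    return s
def save(s,f,crop=None,sc=1):
    im=cv2.cvtColor(s["pixels"],cv2.COLOR_RGB2BGR)
    if crop: x0,y0,x1,y1=crop; im=im[y0:y1,x0:x1]
    if sc!=1: im=cv2.resize(im,None,fx=sc,fy=sc,interpolation=cv2.INTER_CUBIC)
    cv2.imwrite("pics/"+f,im)
def proj(s,p):
    return cv2.projectPoints(np.array(p,float).reshape(-1,3),np.array(s["rvec"],float),s["t"],s["K"],None)[0][:,0]
E
python3 - <<'E'
from h import *
for n in("top","side"):
    s=snap(n); save(s,n+"0.png"); print(n,"cam at",-s["R"].T@s["t"], s["R"][2])
    np.save(n+"P.npy",s["P"])
o=manip.get_obs();print(o)
E
```

```text
top cam at [ 0.54854987 -0.11584341  0.92061262] [ 0.059672   -0.02505535 -0.99790354]
side cam at [0.39196875 0.49238646 0.58225172] [ 0.23374883 -0.75797434 -0.60896337]
{'clock': 0.1, 'q': array([ 1.08539736e+00,  1.24432415e-01,  1.65153969e+00, -1.19073086e-05,
        1.36749333e+00, -8.26157626e-02]), 'joint_vel': array([-0.00018412, -0.00137739, -0.00331417, -0.00011663,  0.00054564,
       -0.00115625]), 'effort': array([ 8.17403961e-04, -4.24933290e+01, -3.66652715e+01, -1.16907086e-04,
        3.95108029e-03, -2.97544112e-06]), 'eef_pos': array([0.25471824, 0.59776555, 0.40357914]), 'ee_rot': array([ 2.00031732e-01,  9.79788972e-01, -9.00515371e-04, -2.56785506e-04]), 'ft_force': array([0.33475905, 0.23880365, 0.972708  ]), 'moment': array([ 0.02105237,  0.01996806, -0.00380024]), 'grip_force': 0.0, 'opening': 0.0855380208353576}
```

View pics/top0.png

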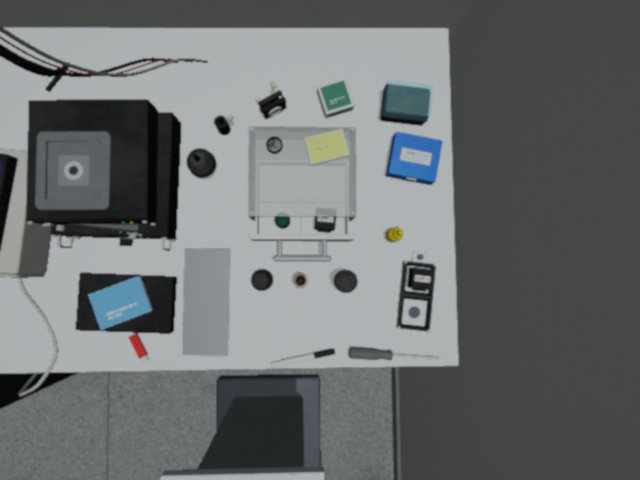

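View pics/side0.png

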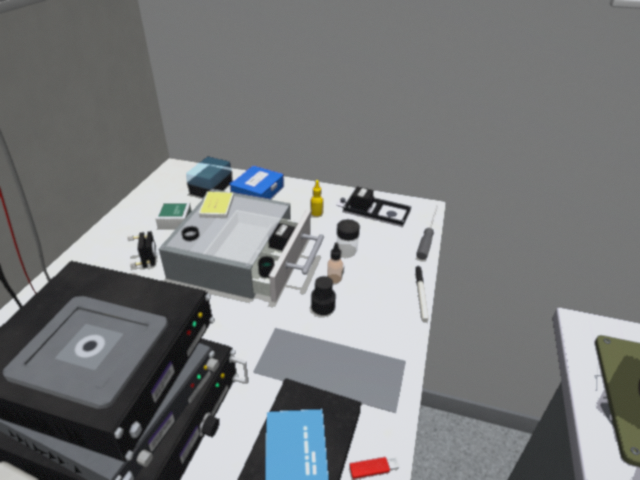

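The top view has world +x up and +y to the left.

- **In front of the drawer:** eyepiece candidate (262,280), oil bottle (300,280), case (345,281). The yellow look-alike bottle is at (396,234) and is not meant.
- **In the drawer:** cube at (325,222), lens tube at (283,220).
- **Slider:** at (416,297), with its tab up at (420,257), a cube at (420,280) and the empty nest at (414,312).
- **Mat:** (206,301).
- **Other black round things:** (201,163) and (223,125), neither of them in the row.

```bash
python3 - <<'E'
from h import *
s=snap("top");P=s["P"];K=s["K"]
def bl(name,box,zlo,zhi):
    x0,y0,x1,y1=box; Q=P[y0:y1,x0:x1].reshape(-1,3); Q=Q[(Q[:,2]>zlo)&(Q[:,2]<zhi)]
    r=cv2.minAreaRect((Q[:,:2]*1000).astype(np.float32))
    print(name,len(Q),"med z %.4f"%np.median(Q[:,2]),"mean",Q[:,:2].mean(0).round(4),"rect c",np.round(r[0],1),"sz",np.round(r[1],1),"ang %.1f"%r[2], "zmax %.3f"%Q[:,2].max())
bl("eye top",(245,262,281,300),.053,.07)
bl("eye all",(245,262,281,300),.012,.07)
bl("bot cap",(287,265,315,295),.045,.09)
bl("bot all",(287,265,315,295),.012,.09)
bl("case top",(328,262,364,300),.053,.07)
bl("case all",(328,262,364,300),.012,.07)
bl("handle",(268,250,336,266),.035,.06)
bl("panel",(243,232,360,244),.055,.075)
bl("unit",(240,120,362,225),.06,.08)
bl("cube",(312,200,340,234),.042,.055)
bl("lens",(270,208,294,232),.034,.048)
bl("slider cube",(404,262,438,296),.03,.05)
bl("slider plate",(392,262,440,332),.006,.02)
hsv=cv2.cvtColor(s["pixels"],cv2.COLOR_RGB2HSV)
g=s["pixels"].astype(int).mean(2); m=np.zeros((480,640),bool); m[240:362,175:240]=True
m&=(g<165)&(g>70); Q=P[m]; r=cv2.minAreaRect((Q[:,:2]*1000).astype(np.float32)); print("mat",r,np.median(Q[:,2]))
print("table z",np.nanmedian(P[330:345,240:340,2]))
save(s,"crop0.png",(240,190,440,340),4)
E
```

```text
eye top 203 med z 0.0593 mean [ 0.5261 -0.039 ] rect c [526.7 -38.9] sz [28.4 28. ] ang 89.6 zmax 0.063
eye all 382 med z 0.0571 mean [ 0.5266 -0.0407] rect c [526.2 -39. ] sz [40.7 41.3] ang 32.7 zmax 0.063
bot cap 82 med z 0.0664 mean [ 0.5258 -0.1138] rect c [ 525.9 -113.5] sz [16.8 16.7] ang 89.5 zmax 0.083
bot all 173 med z 0.0429 mean [ 0.5257 -0.1138] rect c [ 525.4 -113.8] sz [27.4 27. ] ang 72.5 zmax 0.083
case top 429 med z 0.0593 mean [ 0.5224 -0.1988] rect c [ 522.9 -198.9] sz [41.5 43. ] ang 89.2 zmax 0.063
case all 450 med z 0.0591 mean [ 0.5226 -0.198 ] rect c [ 522.9 -198.4] sz [42.4 43. ] ang 89.9 zmax 0.063
handle 383 med z 0.0495 mean [ 0.5682 -0.1168] rect c [ 571.9 -117.7] sz [108.5  19.2] ang 89.4 zmax 0.055
panel 632 med z 0.0668 mean [ 0.6059 -0.1183] rect c [ 606.  -118.3] sz [196.    9.6] ang 89.4 zmax 0.071
unit 8324 med z 0.0733 mean [ 0.7209 -0.1135] rect c [ 728.4 -119.3] sz [200.4 170.5] ang 89.3 zmax 0.080
cube 283 med z 0.0482 mean [ 0.6337 -0.1624] rect c [ 632.7 -162.3] sz [40.4 26.9] ang 89.4 zmax 0.052
lens 43 med z 0.0386 mean [ 0.6356 -0.0811] rect c [637.1 -79.8] sz [29. 21.] ang 89.7 zmax 0.044
slider cube 470 med z 0.0395 mean [ 0.5242 -0.3469] rect c [ 523.3 -347.8] sz [40.6 44. ] ang 84.5 zmax 0.044
slider plate 981 med z 0.0121 mean [ 0.487 -0.342] rect c [ 490.4 -343.7] sz [ 65.5 133.9] ang 82.8 zmax 0.020
mat ((nan, nan), (0.0, 0.0), 0.0) nan
table z -0.00047785771718694854
```

View pics/crop0.png

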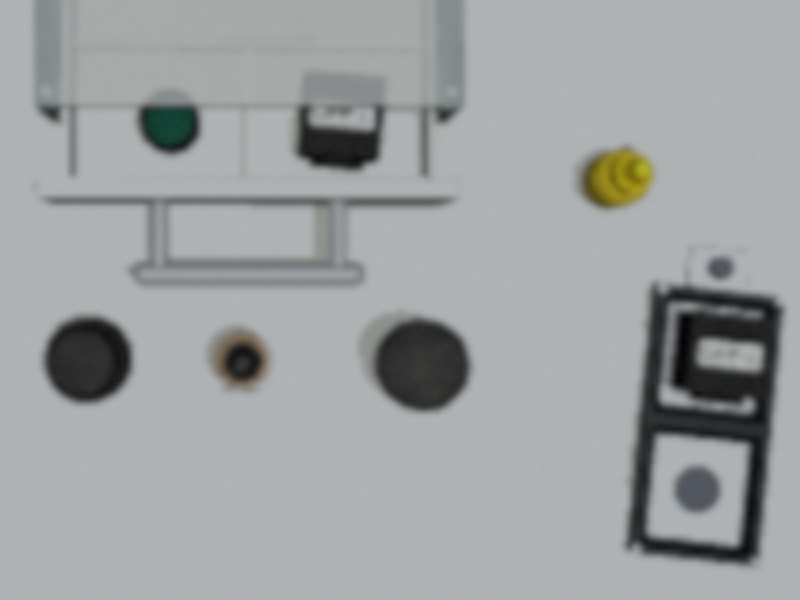

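The crop confirms the choice: eyepiece at left (stepped black), brown bottle in the middle, white and black case at right. The cube is in the right compartment with its window toward the front. Next I measure the mat and refine the slider and nest.

```bash
python3 - <<'E'
from h import *
s=snap("top");P=s["P"];K=s["K"];R=s["R"];t=s["t"];C=-R.T@t
def ray(u,v,z):
    d=R.T@np.array([(u-K[0,2])/K[0,0],(v-K[1,2])/K[1,1],1]); return C+d*(z-C[2])/d[2]
px=s["pixels"].astype(int); print(px[300,206],px[300,240],px[310,414],px[310,398])
g=px.mean(2)
m=np.zeros((480,640),np.uint8); m[240:366,178:240]=1
m&=(abs(px-px[300,206]).max(2)<16).astype(np.uint8)
m=cv2.morphologyEx(m,cv2.MORPH_OPEN,np.ones((3,3)))
v,u=np.nonzero(m); Q=np.array([ray(a,b,.002)[:2]*1000 for a,b in zip(u,v)],np.float32)
print("mat",cv2.minAreaRect(Q))
# slider dark outline at z=14mm (nest rim) : dark pixels in box
d=np.zeros((480,640),np.uint8); d[258:335,392:442]=1; d&=(g<75).astype(np.uint8)
v,u=np.nonzero(d); Q=np.array([ray(a,b,.013)[:2]*1000 for a,b in zip(u,v)],np.float32); print("dark",cv2.minAreaRect(Q))
# bright floor of empty nest
b=np.zeros((480,640),np.uint8); b[298:329,400:430]=1; b&=(g>110).astype(np.uint8)
n,l,st,ce=cv2.connectedComponentsWithStats(b); k=1+st[1:,4].argmax(); v,u=np.nonzero(l==k)
Q=np.array([ray(a,b,.004)[:2]*1000 for a,b in zip(u,v)],np.float32); print("nest",cv2.minAreaRect(Q))
o=manip.get_obs(); print(o["eef_pos"],o["ee_rot"])
E
```

```text
[136 142 145] [174 178 180] [82 86 95] [91 94 93]
mat ((484.03961181640625, 72.58860778808594), (90.4396743774414, 210.6129913330078), 89.07227325439453)
dark ((490.3418273925781, -342.74310302734375), (62.94899368286133, 129.8426055908203), 82.847900390625)
nest ((456.8403015136719, -340.6658630371094), (47.2375373840332, 51.196109771728516), 82.90776062011719)
[0.25474054 0.59783571 0.40386956] [ 2.00024813e-01  9.79790577e-01 -6.80899021e-04 -1.88481282e-04]
```

Call:
move_arm:
  targets:
    - [0.41, -0.965, -0.18, 0, 0, 0.131, 60]
    - [0.41, -0.965, -0.18, 0, 0, 0.131, 60]
    - [0.41, -0.965, -0.18, 0, 0, 0.131, 60]
    - [0.41, -0.965, -0.18, 0, 0, 0.131, 60]
    - [0.41, -0.965, -0.18, 0, 0, 0.131, 60]
  newtons: 30

```text
clock: 0.82
eef_pos: [0.3166, 0.4522, 0.3773]
ee_rot: [0.155, 0.988, -0.0, -0.0]
ft_force: [0.2, -0.5, 1.2]
opening: 0.0598
grip_force: 0.0
```

Call:
move_arm:
  targets:
    - [0.41, -0.965, -0.18, 0, 0, 0.131, 60]
    - [0.41, -0.965, -0.18, 0, 0, 0.131, 60]
    - [0.41, -0.965, -0.18, 0, 0, 0.131, 60]
    - [0.41, -0.965, -0.18, 0, 0, 0.131, 60]
    - [0.41, -0.965, -0.18, 0, 0, 0.131, 60]

```text
clock: 1.45
eef_pos: [0.378, 0.3074, 0.3504]
ee_rot: [0.109, 0.994, -0.0, 0.0]
ft_force: [-0.1, 0.9, -0.1]
opening: 0.0604
grip_force: 0.0
```

Call:
move_arm:
  targets:
    - [0.41, -0.965, -0.18, 0, 0, 0.131, 60]
    - [0.41, -0.965, -0.18, 0, 0, 0.131, 60]
    - [0.41, -0.965, -0.18, 0, 0, 0.131, 60]
    - [0.41, -0.965, -0.18, 0, 0, 0.131, 60]
    - [0.41, -0.965, -0.18, 0, 0, 0.131, 60]

```text
clock: 2.08
eef_pos: [0.4395, 0.1627, 0.3235]
ee_rot: [0.064, 0.998, 0.0, 0.0]
ft_force: [0.4, 0.1, 0.2]
opening: 0.06
grip_force: 0.0
```

Call:
move_arm:
  targets:
    - [0.41, -0.965, -0.18, 0, 0, 0.131, 60]
    - [0.41, -0.965, -0.18, 0, 0, 0.131, 60]
    - [0.41, -0.965, -0.18, 0, 0, 0.131, 60]
    - [0.41, -0.965, -0.18, 0, 0, 0.131, 60]
    - [0.41, -0.965, -0.18, 0, 0, 0.131, 60]

```text
clock: 2.7
eef_pos: [0.501, 0.018, 0.2965]
ee_rot: [0.018, 1.0, 0.0, 0.0]
ft_force: [-0.5, -0.4, 1.3]
opening: 0.06
grip_force: 0.0
```

Call:
move_arm:
  targets:
    - [0.41, -0.965, -0.18, 0, 0, 0.131, 60]
    - [0.41, -0.965, -0.18, 0, 0, 0.131, 60]
    - [0, 0, 0, 0, 0, 0, 60]
    - [0, 0, 0, 0, 0, 0, 60]

```text
clock: 3.2
eef_pos: [0.5252, -0.0387, 0.2858]
ee_rot: [0.0, 1.0, 0.0, -0.0]
ft_force: [-0.9, -0.5, -0.7]
opening: 0.0599
grip_force: 0.0
```

Call:
move_arm:
  targets:
    - [0.03, 0, -0.9, 0, 0, 0, 60]
    - [0, 0, -0.9, 0, 0, 0, 60]
    - [0, 0, -0.9, 0, 0, 0, 60]
    - [0, 0, -0.9, 0, 0, 0, 60]
    - [0, 0, 0, 0, 0, 0, 60]

```text
clock: 3.82
eef_pos: [0.5248, -0.0378, 0.1759]
ee_rot: [-0.0, 1.0, 0.001, -0.003]
ft_force: [-0.3, 0.1, 0.6]
opening: 0.0599
grip_force: 0.0
```

Call:
move_arm:
  targets:
    - [0, 0, 0, 0, 0, 0, 36]
    - [0, 0, 0, 0, 0, 0, 36]
    - [0, 0, 0, 0, 0, 0, 36]
    - [0, 0, 0, 0, 0, 0, 36]

```text
clock: 4.32
eef_pos: [0.5272, -0.039, 0.1796]
ee_rot: [0.0, 1.0, 0.0, 0.001]
ft_force: [-0.6, 1.1, 6.8]
opening: 0.0384
grip_force: 30.9
```

Call:
move_arm:
  targets:
    - [0, 0, 0.7, 0, 0, 0, 36]
    - [0, 0, 0.7, 0, 0, 0, 36]
    - [0, 0, 0, 0, 0, 0, 36]

```text
clock: 4.7
eef_pos: [0.527, -0.0391, 0.2215]
ee_rot: [0.0, 1.0, -0.0, 0.002]
ft_force: [0.3, 0.1, -1.2]
opening: 0.0389
grip_force: 30.2
```

```bash
python3 - <<'E'
from h import *
s=snap("side"); save(s,"g1.png",(250,180,410,300),4); print(manip.get_obs()["opening"])
E
```

```text
0.038931975141969624
```

View pics/g1.png

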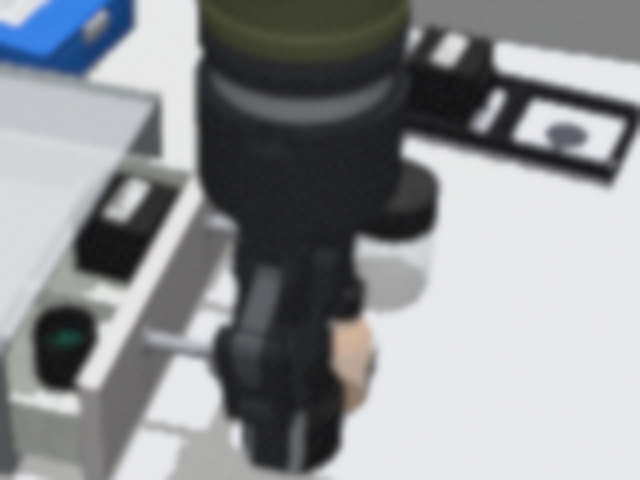

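Call:
move_arm:
  targets:
    - [0.24, 0.91, 0, 0, 0, 0, 36]
    - [0.24, 0.91, 0, 0, 0, 0, 36]
    - [0.24, 0.91, 0, 0, 0, 0, 36]
    - [0.24, 0.91, 0, 0, 0, 0, 36]
    - [0, 0, 0, 0, 0, 0, 36]

```text
clock: 5.38
eef_pos: [0.5547, 0.0715, 0.2184]
ee_rot: [-0.001, 1.0, -0.0, -0.001]
ft_force: [-0.3, 0.3, -1.1]
opening: 0.039
grip_force: 30.3
```

Call:
move_arm:
  targets:
    - [0, 0, -0.7, 0, 0, 0, 36]
    - [0, 0, -0.5, 0, 0, 0, 36]
    - [0, 0, -0.12, 0, 0, 0, 36]
    - [0, 0, 0, 0, 0, 0, 36]
    - [0, 0, 0, 0, 0, 0, 36]

```text
clock: 6.0
eef_pos: [0.5549, 0.0696, 0.1812]
ee_rot: [0.0, 1.0, -0.0, -0.002]
ft_force: [-6.6, -1.0, 11.0]
opening: 0.0389
grip_force: 34.4
```

Call:
move_arm:
  targets:
    - [0, 0, 0, 0, 0, 0, 46]
    - [0, 0, 0, 0, 0, 0, 58]
    - [0, 0, 0, 0, 0, 0, 58]
    - [0, 0, 0, 0, 0, 0, 58]

```text
clock: 6.5
eef_pos: [0.5551, 0.0702, 0.1801]
ee_rot: [0.0, 1.0, -0.0, -0.0]
ft_force: [0.8, 0.1, -0.1]
opening: 0.0582
grip_force: 0.0
```

Call:
move_arm:
  targets:
    - [0, 0, 0.6, 0, 0, 0, 58]
    - [0, 0, 1, 0, 0, 0, 58]
    - [0, 0, 1, 0, 0, 0, 58]
    - [0, 0, 1, 0, 0, 0, 58]

```text
clock: 7.0
eef_pos: [0.5552, 0.0703, 0.2908]
ee_rot: [0.0, 1.0, 0.0, 0.001]
ft_force: [-0.2, -0.2, 0.2]
opening: 0.0579
grip_force: 0.0
```

Call:
move_arm:
  targets:
    - [-0.14, -0.876, 0, 0, 0, 0, 50]
    - [-0.14, -0.876, 0, 0, 0, 0, 50]
    - [-0.14, -0.876, 0, 0, 0, 0, 50]
    - [-0.14, -0.876, 0, 0, 0, 0, 50]
    - [-0.14, -0.876, 0, 0, 0, 0, 50]

```text
clock: 7.62
eef_pos: [0.5341, -0.0619, 0.2899]
ee_rot: [0.0, 1.0, -0.0, 0.001]
ft_force: [0.3, -0.9, -0.6]
opening: 0.0502
grip_force: 0.0
```

Call:
move_arm:
  targets:
    - [-0.15, -0.876, 0, 0, 0, 0, 50]
    - [-0.15, -0.876, 0, 0, 0, 0, 50]
    - [0, 0, 0, 0, 0, 0, 50]
    - [0, 0, 0, 0, 0, 0, 50]

```text
clock: 8.12
eef_pos: [0.5252, -0.1133, 0.2891]
ee_rot: [0.0, 1.0, 0.0, 0.001]
ft_force: [0.1, 0.8, 0.8]
opening: 0.0499
grip_force: 0.0
```

```bash
python3 - <<'E'
from h import *
s=snap("side"); P=s["P"]; Q=P[P[:,:,2]<.075]
m=(abs(P[:,:,0]-.555)<.04)&(abs(P[:,:,1]-.07)<.04)&(P[:,:,2]>.01)&(P[:,:,2]<.08)
Q=P[m]; print(len(Q),Q.min(0),Q.max(0)); save(s,"g2.png",(250,180,410,300),4)
E
```

```text
968 [0.5323411  0.05317389 0.01011306] [0.57433986 0.09226525 0.06466842]
```

View pics/g2.png

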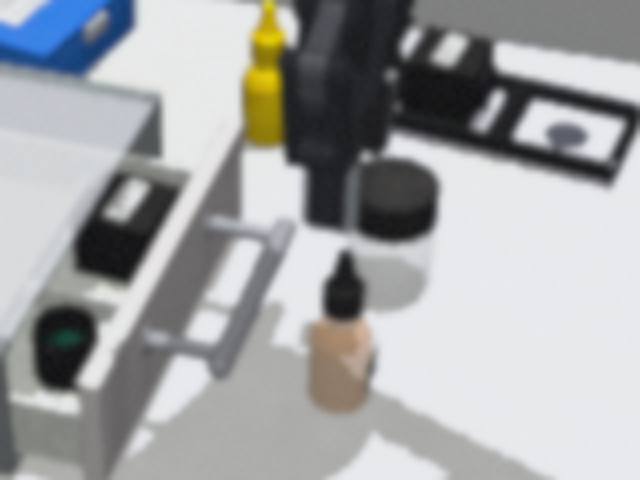

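Call:
move_arm:
  targets:
    - [0, 0, -0.82, 0, 0, 0, 50]
    - [0, 0, -0.82, 0, 0, 0, 50]
    - [0, 0, -0.82, 0, 0, 0, 50]
    - [0, 0, -0.82, 0, 0, 0, 50]
    - [0, 0, 0, 0, 0, 0, 50]

```text
clock: 8.8
eef_pos: [0.5242, -0.1125, 0.1879]
ee_rot: [-0.0, 1.0, 0.001, -0.002]
ft_force: [1.2, -0.5, 0.1]
opening: 0.0504
grip_force: 0.0
```

Call:
move_arm:
  targets:
    - [0, 0, 0, 0, 0, 0, 22]
    - [0, 0, 0, 0, 0, 0, 22]
    - [0, 0, 0, 0, 0, 0, 22]
    - [0, 0, 0, 0, 0, 0, 22]

```text
clock: 9.3
eef_pos: [0.5258, -0.1138, 0.1913]
ee_rot: [0.0, 1.0, -0.0, 0.001]
ft_force: [-0.6, 1.1, 4.4]
opening: 0.0271
grip_force: 30.0
```

Call:
move_arm:
  targets:
    - [0, 0, 0.7, 0, 0, 0, 22]
    - [0, 0, 0.7, 0, 0, 0, 22]
    - [0, 0, 0, 0, 0, 0, 22]

```text
clock: 9.68
eef_pos: [0.5257, -0.114, 0.2335]
ee_rot: [0.0, 1.0, -0.001, 0.002]
ft_force: [0.4, 0.2, -0.9]
opening: 0.0269
grip_force: 29.8
```

Call:
move_arm:
  targets:
    - [-0.28, 0.876, 0, 0, 0, 0, 22]
    - [-0.28, 0.876, 0, 0, 0, 0, 22]
    - [-0.28, 0.876, 0, 0, 0, 0, 22]
    - [-0.28, 0.876, 0, 0, 0, 0, 22]
    - [-0.28, 0.876, 0, 0, 0, 0, 22]

```text
clock: 10.3
eef_pos: [0.4821, 0.0185, 0.2304]
ee_rot: [0.0, 1.0, 0.0, -0.001]
ft_force: [0.2, 0.5, 0.1]
opening: 0.027
grip_force: 29.9
```

Call:
move_arm:
  targets:
    - [0, 0.876, 0, 0, 0, 0, 22]
    - [0, 0.876, 0, 0, 0, 0, 22]
    - [0, 0, 0, 0, 0, 0, 22]

```text
clock: 10.68
eef_pos: [0.4824, 0.0713, 0.2306]
ee_rot: [-0.001, 1.0, -0.0, -0.001]
ft_force: [0.2, -1.0, -1.1]
opening: 0.0272
grip_force: 29.9
```

Call:
move_arm:
  targets:
    - [0, 0, -0.7, 0, 0, 0, 22]
    - [0, 0, -0.5, 0, 0, 0, 22]
    - [0, 0, -0.12, 0, 0, 0, 22]
    - [0, 0, 0, 0, 0, 0, 22]
    - [0, 0, 0, 0, 0, 0, 22]

```text
clock: 11.3
eef_pos: [0.4833, 0.0695, 0.193]
ee_rot: [0.0, 1.0, -0.001, -0.001]
ft_force: [-4.6, -1.6, 7.8]
opening: 0.0271
grip_force: 30.8
```

Call:
move_arm:
  targets:
    - [0, 0, 0, 0, 0, 0, 32]
    - [0, 0, 0, 0, 0, 0, 48]
    - [0, 0, 0, 0, 0, 0, 48]
    - [0, 0, 0, 0, 0, 0, 48]

```text
clock: 11.8
eef_pos: [0.4831, 0.0702, 0.1921]
ee_rot: [0.0, 1.0, -0.0, -0.0]
ft_force: [0.0, 0.4, -0.3]
opening: 0.048
grip_force: 0.0
```

Call:
move_arm:
  targets:
    - [0, 0, 0.6, 0, 0, 0, 60]
    - [0, 0, 1, 0, 0, 0, 60]
    - [0, 0, 1, 0, 0, 0, 60]
    - [0, 0, 0.8, 0, 0, 0, 60]

```text
clock: 12.3
eef_pos: [0.4834, 0.0704, 0.2973]
ee_rot: [0.0, 1.0, 0.0, 0.001]
ft_force: [0.1, -0.5, -1.0]
opening: 0.0603
grip_force: 0.0
```

Call:
move_arm:
  targets:
    - [0.144, -0.995, 0, 0, 0, 0, 64]
    - [0.144, -0.995, 0, 0, 0, 0, 64]
    - [0.144, -0.995, 0, 0, 0, 0, 64]
    - [0.144, -0.995, 0, 0, 0, 0, 64]
    - [0.144, -0.995, 0, 0, 0, 0, 64]

```text
clock: 12.92
eef_pos: [0.5049, -0.0799, 0.2959]
ee_rot: [0.0, 1.0, -0.0, 0.001]
ft_force: [-0.3, -0.0, 0.4]
opening: 0.0639
grip_force: 0.0
```

Call:
move_arm:
  targets:
    - [0.144, -0.995, 0, 0, 0, 0, 64]
    - [0.144, -0.995, 0, 0, 0, 0, 64]
    - [0.144, -0.995, 0, 0, 0, 0, 64]
    - [0.144, -0.995, 0, 0, 0, 0, 64]
    - [0, 0, 0, 0, 0, 0, 64]

```text
clock: 13.55
eef_pos: [0.5223, -0.1999, 0.2959]
ee_rot: [0.001, 1.0, -0.0, 0.001]
ft_force: [-0.6, 0.7, -0.0]
opening: 0.0644
grip_force: 0.0
```

Call:
move_arm:
  targets:
    - [0, 0, -0.95, 0, 0, 0, 64]
    - [0, 0, -0.95, 0, 0, 0, 64]
    - [0, 0, -0.95, 0, 0, 0, 64]
    - [0, 0, -0.95, 0, 0, 0, 64]
    - [0, 0, 0, 0, 0, 0, 64]

```text
clock: 14.18
eef_pos: [0.5209, -0.197, 0.1785]
ee_rot: [-0.0, 1.0, 0.001, -0.002]
ft_force: [-0.0, 1.5, 0.5]
opening: 0.0636
grip_force: 0.0
```

Call:
move_arm:
  targets:
    - [0, 0, 0, 0, 0, 0, 36]
    - [0, 0, 0, 0, 0, 0, 36]
    - [0, 0, 0, 0, 0, 0, 36]
    - [0, 0, 0, 0, 0, 0, 36]

```text
clock: 14.68
eef_pos: [0.5229, -0.1986, 0.1822]
ee_rot: [0.0, 1.0, -0.0, 0.001]
ft_force: [-1.0, 1.1, 6.2]
opening: 0.0432
grip_force: 30.6
```

Call:
move_arm:
  targets:
    - [0, 0, 0.7, 0, 0, 0, 36]
    - [0, 0, 0.7, 0, 0, 0, 36]
    - [0, 0, 0, 0, 0, 0, 36]

```text
clock: 15.05
eef_pos: [0.5227, -0.1988, 0.2242]
ee_rot: [0.0, 1.0, -0.001, 0.002]
ft_force: [-0.0, -0.1, -1.2]
opening: 0.0425
grip_force: 30.8
```

Call:
move_arm:
  targets:
    - [-0.75, 0.995, 0, 0, 0, 0, 36]
    - [-0.75, 0.995, 0, 0, 0, 0, 36]
    - [-0.75, 0.995, 0, 0, 0, 0, 36]
    - [-0.75, 0.995, 0, 0, 0, 0, 36]
    - [-0.75, 0.995, 0, 0, 0, 0, 36]

```text
clock: 15.68
eef_pos: [0.4082, -0.0482, 0.2211]
ee_rot: [0.0, 1.0, 0.0, -0.001]
ft_force: [0.3, -0.4, -0.3]
opening: 0.0426
grip_force: 30.8
```

Call:
move_arm:
  targets:
    - [0, 0.995, 0, 0, 0, 0, 36]
    - [0, 0.995, 0, 0, 0, 0, 36]
    - [0, 0.995, 0, 0, 0, 0, 36]
    - [0, 0.995, 0, 0, 0, 0, 36]
    - [0, 0, 0, 0, 0, 0, 36]

```text
clock: 16.3
eef_pos: [0.4089, 0.0714, 0.2213]
ee_rot: [-0.001, 1.0, -0.0, -0.001]
ft_force: [0.7, -0.1, -0.9]
opening: 0.0431
grip_force: 30.9
```

Call:
move_arm:
  targets:
    - [0, 0, -0.7, 0, 0, 0, 36]
    - [0, 0, -0.5, 0, 0, 0, 36]
    - [0, 0, -0.12, 0, 0, 0, 36]
    - [0, 0, 0, 0, 0, 0, 36]
    - [0, 0, 0, 0, 0, 0, 36]

```text
clock: 16.92
eef_pos: [0.4099, 0.0697, 0.1836]
ee_rot: [0.001, 1.0, -0.0, -0.001]
ft_force: [-5.2, 0.2, 11.8]
opening: 0.0427
grip_force: 29.2
```

Call:
move_arm:
  targets:
    - [0, 0, 0, 0, 0, 0, 48]
    - [0, 0, 0, 0, 0, 0, 62]
    - [0, 0, 0, 0, 0, 0, 62]
    - [0, 0, 0, 0, 0, 0, 62]

```text
clock: 17.42
eef_pos: [0.4094, 0.0702, 0.1825]
ee_rot: [0.0, 1.0, -0.0, -0.0]
ft_force: [-0.5, -0.2, -0.3]
opening: 0.0622
grip_force: 0.0
```

Call:
move_arm:
  targets:
    - [0, 0, 0.6, 0, 0, 0, 62]
    - [0, 0, 1, 0, 0, 0, 62]
    - [0, 0, 1, 0, 0, 0, 62]
    - [0, 0, 1, 0, 0, 0, 62]
    - [0, 0, 0, 0, 0, 0, 62]

```text
clock: 18.05
eef_pos: [0.4104, 0.0703, 0.2933]
ee_rot: [0.0, 1.0, 0.0, 0.003]
ft_force: [-0.2, 0.3, -0.5]
opening: 0.0623
grip_force: 0.0
```

```bash
python3 - <<'E'
from h import *
s=snap("top"); save(s,"t1.png",(160,190,460,390),2.6); P=s["P"]
m=np.isfinite(P[:,:,2])&(P[:,:,0]>.5)&(P[:,:,0]<.6)&(P[:,:,1]>-.18)&(P[:,:,1]<-.05)&(P[:,:,2]>.040)&(P[:,:,2]<.056)
v,u=np.nonzero(m);
Q=P[m];print(len(Q),cv2.minAreaRect((Q[:,:2]*1000).astype(np.float32)))
# bar only: rows furthest -x
b=Q[Q[:,0]<Q[:,0].min()+.012]; print("bar x",b[:,0].min(),b[:,0].max(),"y",b[:,1].min(),b[:,1].max(),np.polyfit(b[:,1],b[:,0],1))
o=manip.get_obs(); print(o["eef_pos"],o["q"].round(2))
E
```

```text
460 ((581.2161865234375, -117.8582763671875), (108.32487487792969, 38.09769058227539), 89.54496002197266)
bar x 0.5617619889561322 0.5732775617388131 y -0.17188568694256465 -0.06357932898647634 [0.00872159 0.56813407]
[0.4097406  0.07029293 0.29141303] [ 0.04 -0.33  2.26 -0.    1.2  -1.53]
```

View pics/t1.png

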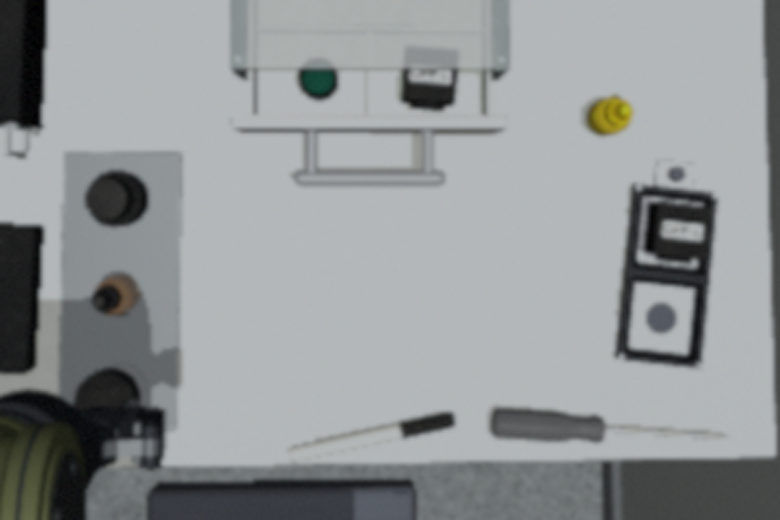

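Call:
move_arm:
  targets:
    - [0.437, -0.523, 0, 0, 0, -0.942, 24]
    - [0.437, -0.523, 0, 0, 0, -0.942, 24]
    - [0.437, -0.523, 0, 0, 0, -0.942, 24]
    - [0.437, -0.523, 0, 0, 0, -0.942, 24]
    - [0.437, -0.523, 0, 0, 0, -0.942, 24]

```text
clock: 18.73
eef_pos: [0.4748, -0.0087, 0.2884]
ee_rot: [0.325, 0.946, -0.0, -0.002]
ft_force: [-0.3, -0.4, 0.9]
opening: 0.0244
grip_force: 0.0
```

Call:
move_arm:
  targets:
    - [0.437, -0.523, 0, 0, 0, -0.942, 24]
    - [0.437, -0.523, 0, 0, 0, -0.942, 24]
    - [0.437, -0.523, 0, 0, 0, -0.942, 24]
    - [0.437, -0.523, 0, 0, 0, -0.942, 24]
    - [0.437, -0.523, 0, 0, 0, -0.942, 24]

```text
clock: 19.35
eef_pos: [0.5403, -0.087, 0.2881]
ee_rot: [0.613, 0.79, -0.001, -0.002]
ft_force: [0.2, 0.1, 0.1]
opening: 0.0242
grip_force: 0.0
```

Call:
move_arm:
  targets:
    - [0.437, -0.523, 0, 0, 0, -0.942, 24]
    - [0.437, -0.523, 0, 0, 0, -0.942, 24]
    - [0, 0, 0, 0, 0, 0, 24]
    - [0, 0, 0, 0, 0, 0, 24]

```text
clock: 19.85
eef_pos: [0.5661, -0.1176, 0.2891]
ee_rot: [0.709, 0.705, -0.001, -0.001]
ft_force: [-0.6, -0.2, -0.3]
opening: 0.0244
grip_force: 0.0
```

Call:
move_arm:
  targets:
    - [0.03, 0, -0.75, 0, 0, 0, 24]
    - [0, 0, -0.75, 0, 0, 0, 24]
    - [0, 0, -0.75, 0, 0, 0, 24]
    - [0, 0, -0.68, 0, 0, 0, 24]
    - [0, 0, 0, 0, 0, 0, 24]

```text
clock: 20.48
eef_pos: [0.5665, -0.1174, 0.2005]
ee_rot: [0.71, 0.705, -0.001, -0.002]
ft_force: [0.5, 0.6, 0.3]
opening: 0.0238
grip_force: 0.0
```

Call:
move_arm:
  targets:
    - [0, 0, 0, 0, 0, 0, 5]
    - [0, 0, 0, 0, 0, 0, 5]
    - [0, 0, 0, 0, 0, 0, 5]
    - [0, 0, 0, 0, 0, 0, 5]

```text
clock: 20.98
eef_pos: [0.5678, -0.1179, 0.2031]
ee_rot: [0.71, 0.704, 0.0, -0.0]
ft_force: [-0.2, 1.7, -2.7]
opening: 0.0097
grip_force: 29.4
```

Call:
move_arm:
  targets:
    - [-0.466, 0.004, 0, 0, 0, 0, 5]
    - [-0.466, 0.004, 0, 0, 0, 0, 5]
    - [-0.466, 0.004, 0, 0, 0, 0, 5]
    - [-0.466, 0.004, 0, 0, 0, 0, 5]
    - [-0.466, 0.004, 0, 0, 0, 0, 5]

```text
clock: 21.6
eef_pos: [0.4968, -0.1172, 0.203]
ee_rot: [0.71, 0.704, 0.0, -0.0]
ft_force: [0.7, 5.2, -0.6]
opening: 0.0096
grip_force: 30.8
```

Call:
move_arm:
  targets:
    - [0, 0, 0, 0, 0, 0, 5]
    - [0, 0, 0, 0, 0, 0, 5]
    - [0, 0, 0, 0, 0, 0, 24]
    - [0, 0, 0, 0, 0, 0, 24]
    - [0, 0, 0, 0, 0, 0, 24]

```text
clock: 22.22
eef_pos: [0.498, -0.1178, 0.2032]
ee_rot: [0.71, 0.704, -0.0, 0.0]
ft_force: [-0.0, -0.4, -0.4]
opening: 0.0236
grip_force: 0.0
```

Call:
move_arm:
  targets:
    - [0, 0, 0.6, 0, 0, 0, 24]
    - [0, 0, 1, 0, 0, 0, 24]
    - [0, 0, 1, 0, 0, 0, 24]

```text
clock: 22.6
eef_pos: [0.4979, -0.1175, 0.2829]
ee_rot: [0.71, 0.704, 0.0, 0.001]
ft_force: [-0.2, -0.1, 0.3]
opening: 0.0237
grip_force: 0.0
```

```bash
python3 - <<'E'
from h import *
s=snap("top"); save(s,"t2.png",(230,170,450,335),3.6); P=s["P"]
def bl(name,xr,yr,zr):
    m=np.isfinite(P[:,:,2])
    for i,r in enumerate((xr,yr,zr)): m&=(P[:,:,i]>r[0])&(P[:,:,i]<r[1])
    Q=P[m]; 
    if len(Q): print(name,len(Q),cv2.minAreaRect((Q[:,:2]*1000).astype(np.float32)),np.median(Q[:,2]))
bl("cube",(.545,.635),(-.21,-.12),(.042,.054))
bl("lens",(.545,.635),(-.11,-.04),(.034,.048))
bl("panel",(.5,.56),(-.23,0),(.056,.074))
E
```

```text
cube 469 ((588.8680419921875, -174.43553161621094), (65.15876770019531, 81.0926742553711), 88.82498931884766) 0.048165012911109736
lens 62 ((571.6483764648438, -79.19532012939453), (28.903728485107422, 28.827777862548828), 89.57066345214844) 0.03883503170213283
panel 353 ((537.0257568359375, -116.53636932373047), (196.9149627685547, 9.3377046585083), 89.3227767944336) 0.0668910037976776
```

View pics/t2.png

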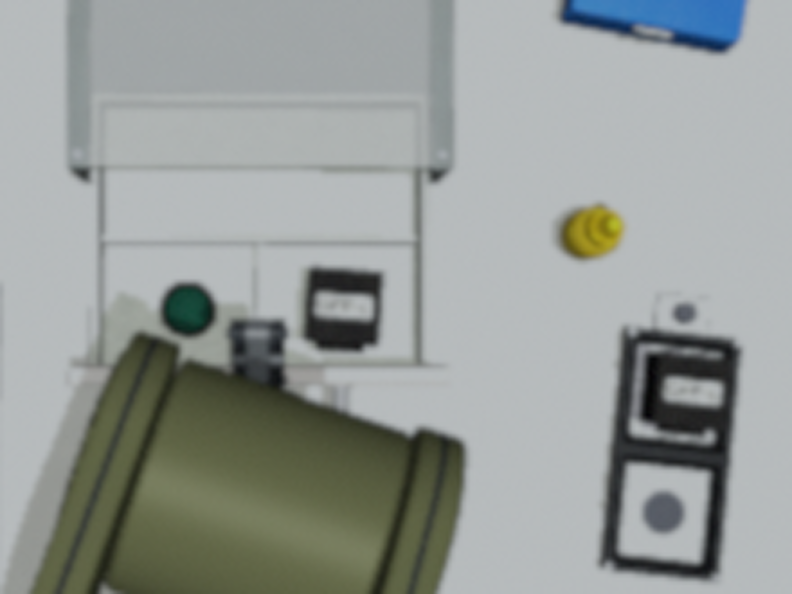

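The drawer is well out. The cube is fully visible at crop (343,307), the lens tube at (188,308), and both stand upright.

```bash
python3 - <<'E'
from h import *
s=snap("top");P=s["P"];g=s["pixels"].astype(int).mean(2)
m=np.zeros((480,640),np.uint8); m[238:272,308:342]=1
m&=((P[:,:,2]>.043)&(P[:,:,2]<.055)).astype(np.uint8)
n,l,st,ce=cv2.connectedComponentsWithStats(m); k=1+st[1:,4].argmax(); Q=P[l==k]
print(len(Q),cv2.minAreaRect((Q[:,:2]*1000).astype(np.float32)),np.median(Q[:,2]),Q.mean(0))
d=m*0; d[242:270,312:340]=1; d&=(g<70).astype(np.uint8)
n,l,st,ce=cv2.connectedComponentsWithStats(d); k=1+st[1:,4].argmax(); st=st[k]; print(st)
K=s["K"];R=s["R"];C=-R.T@s["t"]
def ray(u,v,z):
    d=R.T@np.array([(u-K[0,2])/K[0,0],(v-K[1,2])/K[1,1],1]); return C+d*(z-C[2])/d[2]
v,u=np.nonzero(l==k); Q=np.array([ray(a,b,.049)[:2]*1000 for a,b in zip(u,v)],np.float32); print(cv2.minAreaRect(Q))
o=manip.get_obs(); print(o["eef_pos"],o["q"].round(2))
E
```

```text
453 ((570.4038696289062, -161.78445434570312), (39.85371017456055, 43.96295928955078), 85.20716094970703) 0.04833844564493473 [ 0.57182483 -0.16170054  0.04822389]
[315 245  20  22 244]
((570.4047241210938, -161.36068725585938), (36.14723205566406, 39.90711975097656), 89.169677734375)
[ 0.49946102 -0.11800831  0.28629059] [-0.34 -0.08  2.06 -0.    1.15 -0.33]
```

Call:
move_arm:
  targets:
    - [0.196, -0.122, 0, 0, 0, 0.9, 52]
    - [0.196, -0.122, 0, 0, 0, 0.9, 52]
    - [0.196, -0.122, 0, 0, 0, 0.9, 52]
    - [0.196, -0.122, 0, 0, 0, 0.9, 52]
    - [0.196, -0.122, 0, 0, 0, 0.9, 52]

```text
clock: 23.32
eef_pos: [0.5272, -0.1358, 0.2804]
ee_rot: [0.456, 0.89, -0.0, -0.0]
ft_force: [0.3, -0.1, 1.3]
opening: 0.0518
grip_force: 0.0
```

Call:
move_arm:
  targets:
    - [0.196, -0.122, 0, 0, 0, 0.9, 52]
    - [0.196, -0.122, 0, 0, 0, 0.9, 52]
    - [0.196, -0.122, 0, 0, 0, 0.9, 52]
    - [0.196, -0.122, 0, 0, 0, 0.9, 52]
    - [0.196, -0.122, 0, 0, 0, 0.9, 52]

```text
clock: 23.95
eef_pos: [0.5566, -0.1541, 0.2804]
ee_rot: [0.158, 0.987, 0.0, -0.0]
ft_force: [-0.3, -0.4, -0.7]
opening: 0.0521
grip_force: 0.0
```

Call:
move_arm:
  targets:
    - [0.196, -0.122, 0, 0, 0, 0.9, 52]
    - [0.196, -0.122, 0, 0, 0, 0.9, 52]
    - [0, 0, 0, 0, 0, 0, 52]
    - [0, 0, 0, 0, 0, 0, 52]

```text
clock: 24.45
eef_pos: [0.5681, -0.1612, 0.2805]
ee_rot: [0.036, 0.999, 0.0, -0.0]
ft_force: [-0.5, -0.9, 0.1]
opening: 0.0522
grip_force: 0.0
```

Call:
move_arm:
  targets:
    - [0.07, -0.02, -0.7, 0, 0, 0, 52]
    - [0, 0, -0.7, 0, 0, 0, 52]
    - [0, 0, -0.7, 0, 0, 0, 52]
    - [0, 0, -0.55, 0, 0, 0, 52]
    - [0, 0, 0, 0, 0, 0, 52]

```text
clock: 25.08
eef_pos: [0.5696, -0.1616, 0.1988]
ee_rot: [0.035, 0.999, 0.001, -0.002]
ft_force: [1.1, 0.3, -0.0]
opening: 0.0522
grip_force: 0.0
```

Call:
move_arm:
  targets:
    - [0, 0, 0, 0, 0, 0, 30]
    - [0, 0, 0, 0, 0, 0, 30]
    - [0, 0, 0, 0, 0, 0, 30]
    - [0, 0, 0, 0, 0, 0, 30]
    - [0, 0, 0, 0, 0, 0, 30]
  newtons: 40

```text
clock: 25.7
eef_pos: [0.5705, -0.1619, 0.2014]
ee_rot: [0.035, 0.999, -0.0, 0.0]
ft_force: [0.8, -0.1, -0.1]
opening: 0.0389
grip_force: 42.1
```

Call:
move_arm:
  targets:
    - [0, 0, 0.7, 0, 0, 0, 30]
    - [0, 0, 0.9, 0, 0, 0, 30]
    - [0, 0, 0.9, 0, 0, 0, 30]
    - [0, 0, 0.5, 0, 0, 0, 30]
    - [0, 0, 0, 0, 0, 0, 30]

```text
clock: 26.32
eef_pos: [0.571, -0.1621, 0.2936]
ee_rot: [0.035, 0.999, -0.001, 0.002]
ft_force: [0.5, -0.7, -1.3]
opening: 0.039
grip_force: 42.0
```

```bash
python3 - <<'E'
from h import *
s=snap("side"); save(s,"g3.png",(230,110,430,260),3.6); o=manip.get_obs(); print(o["eef_pos"],o["q"].round(2))
E
```

```text
[ 0.57046734 -0.16194458  0.29186124] [-0.37  0.1   1.88 -0.    1.17 -1.87]
```

View pics/g3.png

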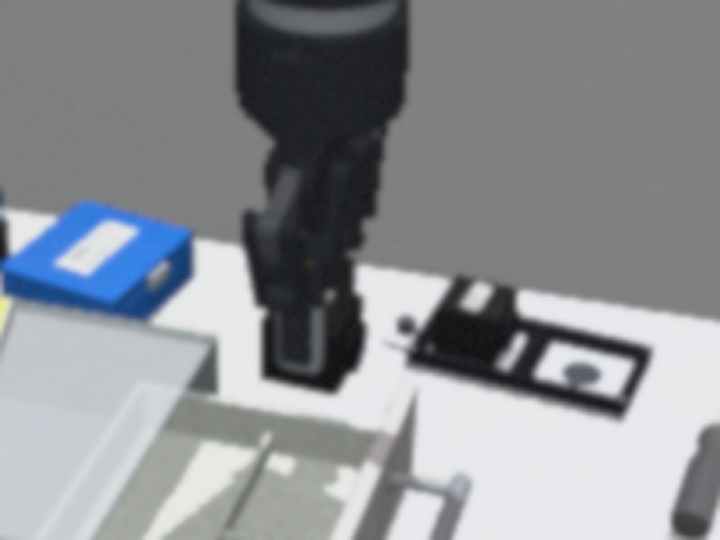

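Call:
move_arm:
  targets:
    - [-0.543, -0.846, 0, 0, 0, -0.056, 30]
    - [-0.543, -0.846, 0, 0, 0, -0.056, 30]
    - [-0.543, -0.846, 0, 0, 0, -0.056, 30]
    - [-0.543, -0.846, 0, 0, 0, -0.056, 30]
    - [-0.543, -0.846, 0, 0, 0, -0.056, 30]

```text
clock: 27.0
eef_pos: [0.4879, -0.2893, 0.2895]
ee_rot: [0.055, 0.998, 0.001, -0.001]
ft_force: [0.3, -0.3, -0.4]
opening: 0.039
grip_force: 42.0
```

Call:
move_arm:
  targets:
    - [-0.543, -0.846, 0, 0, 0, -0.056, 30]
    - [-0.543, -0.846, 0, 0, 0, -0.056, 30]
    - [0, 0, 0, 0, 0, 0, 30]
    - [0, 0, 0, 0, 0, 0, 30]

```text
clock: 27.5
eef_pos: [0.4563, -0.3391, 0.2901]
ee_rot: [0.063, 0.998, 0.001, -0.001]
ft_force: [0.1, 0.1, -1.1]
opening: 0.0393
grip_force: 42.0
```

Call:
move_arm:
  targets:
    - [0, 0, -0.8, 0, 0, 0, 30]
    - [0, 0, -0.8, 0, 0, 0, 30]
    - [0, 0, -0.8, 0, 0, 0, 30]
    - [0, 0, 0, 0, 0, 0, 30]
    - [0, 0, 0, 0, 0, 0, 30]

```text
clock: 28.12
eef_pos: [0.457, -0.3393, 0.22]
ee_rot: [0.062, 0.998, -0.0, 0.0]
ft_force: [-0.8, 0.0, -0.6]
opening: 0.0393
grip_force: 42.0
```

```bash
python3 - <<'E'
from h import *
s=snap("side"); save(s,"g4.png",(310,150,470,270),4.5); o=manip.get_obs(); print(o["eef_pos"],o["ee_rot"])
E
```

```text
[ 0.45714626 -0.33959676  0.22055274] [ 6.23466508e-02  9.98054087e-01 -5.74779211e-04  7.77367552e-04]
```

View pics/g4.png

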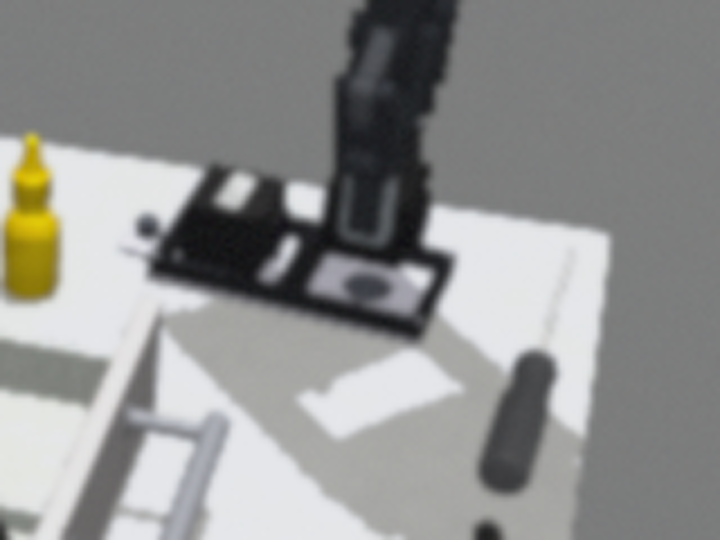

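Call:
move_arm:
  targets:
    - [-0.02, 0, -0.4, 0, 0, 0, 30]
    - [0, 0, -0.3, 0, 0, 0, 30]
    - [0, 0, -0.15, 0, 0, 0, 30]
    - [0, 0, -0.05, 0, 0, 0, 30]
    - [0, 0, 0, 0, 0, 0, 30]

```text
clock: 28.8
eef_pos: [0.4559, -0.3397, 0.1924]
ee_rot: [0.063, 0.998, -0.0, 0.0]
ft_force: [0.1, 0.6, -0.7]
opening: 0.0393
grip_force: 42.2
```

Call:
move_arm:
  targets:
    - [0, 0, 0, 0, 0, 0, 30]
    - [0, 0, -0.04, 0, 0, 0, 30]
    - [0, 0, 0, 0, 0, 0, 30]

```text
clock: 29.18
eef_pos: [0.456, -0.3398, 0.1924]
ee_rot: [0.063, 0.998, 0.0, -0.0]
ft_force: [-3.5, 3.3, 7.9]
opening: 0.0393
grip_force: 43.1
```

Call:
move_arm:
  targets:
    - [0, 0, 0, 0, 0, 0, 44]
    - [0, 0, 0, 0, 0, 0, 54]
    - [0, 0, 0, 0, 0, 0, 54]
    - [0, 0, 0, 0, 0, 0, 54]

```text
clock: 29.68
eef_pos: [0.4558, -0.3396, 0.191]
ee_rot: [0.063, 0.998, 0.0, -0.0]
ft_force: [0.3, 0.4, -0.3]
opening: 0.054
grip_force: 0.0
```

Call:
move_arm:
  targets:
    - [0, 0, 0.5, 0, 0, 0, 54]
    - [0, 0, 0.9, 0, 0, 0, 54]
    - [0, 0, 0.9, 0, 0, 0, 40]
    - [0, 0, 0.7, 0, 0, 0, 24]
    - [0, 0, 0, 0, 0, 0, 24]

```text
clock: 30.3
eef_pos: [0.4566, -0.3402, 0.2844]
ee_rot: [0.063, 0.998, -0.002, 0.002]
ft_force: [0.5, -0.3, -0.4]
opening: 0.0244
grip_force: 0.0
```

```bash
python3 - <<'E'
from h import *
s=snap("side");P=s["P"]; 
c,sn=np.cos(np.radians(-7.1)),np.sin(np.radians(-7.1))
D=P[:,:,:2]-np.array([.4572,-.3397]); X=D[:,:,0]*c+D[:,:,1]*sn; Y=-D[:,:,0]*sn+D[:,:,1]*c
for n,x0 in(("new",0),("old",.066)):
    m=(abs(X-x0)<.032)&(abs(Y)<.035)&(P[:,:,2]>.034)&(P[:,:,2]<.05)
    print(n,m.sum(),"z",np.percentile(P[:,:,2][m],[5,50,95]).round(4),"X",np.percentile(X[m]-x0,[0,3,97,100]).round(4),"Y",np.percentile(Y[m],[0,3,97,100]).round(4))
save(s,"g5.png",(310,150,470,270),4.5); o=manip.get_obs(); print(o["eef_pos"],o["ee_rot"])
E
```

```text
new 265 z [0.0349 0.0398 0.0417] X [-0.0233 -0.0192  0.0193  0.0208] Y [-0.0208 -0.0174  0.0222  0.0243]
old 253 z [0.0353 0.0402 0.0424] X [-0.0215 -0.0178  0.021   0.0231] Y [-0.023  -0.0195  0.0204  0.0215]
[ 0.45609625 -0.33978554  0.28257795] [ 6.26698016e-02  9.98033360e-01 -8.63191990e-04  1.07896788e-03]
```

View pics/g5.png

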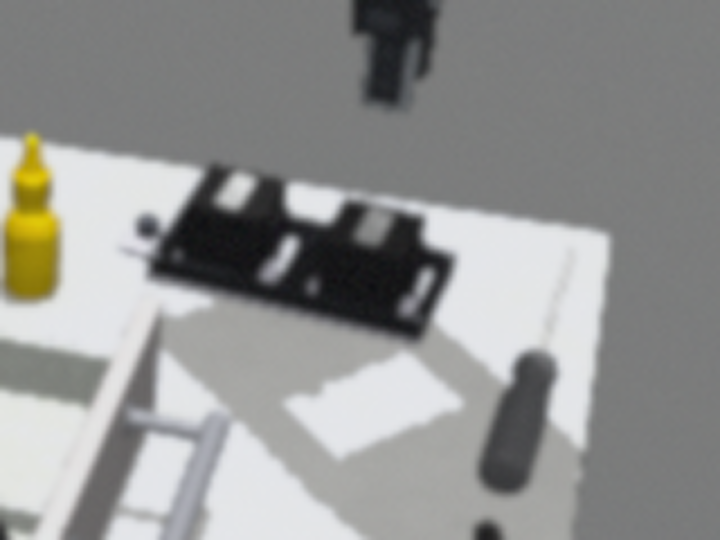

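Call:
move_arm:
  targets:
    - [0.127, 0.673, 0, 0, 0, -0.946, 24]
    - [0.127, 0.673, 0, 0, 0, -0.946, 24]
    - [0.127, 0.673, 0, 0, 0, -0.946, 24]
    - [0.127, 0.673, 0, 0, 0, -0.946, 24]
    - [0.127, 0.673, 0, 0, 0, -0.946, 24]

```text
clock: 30.98
eef_pos: [0.4745, -0.2377, 0.2796]
ee_rot: [0.385, 0.923, 0.0, -0.001]
ft_force: [0.1, 0.4, -0.2]
opening: 0.0241
grip_force: 0.0
```

Call:
move_arm:
  targets:
    - [0.127, 0.673, 0, 0, 0, -0.946, 24]
    - [0.127, 0.673, 0, 0, 0, -0.946, 24]
    - [0.127, 0.673, 0, 0, 0, -0.946, 24]
    - [0.127, 0.673, 0, 0, 0, -0.946, 24]
    - [0.127, 0.673, 0, 0, 0, -0.946, 24]

```text
clock: 31.6
eef_pos: [0.4935, -0.1368, 0.2797]
ee_rot: [0.663, 0.748, -0.0, -0.001]
ft_force: [-0.4, 0.2, 0.6]
opening: 0.024
grip_force: 0.0
```

Call:
move_arm:
  targets:
    - [0.127, 0.673, 0, 0, 0, -0.946, 24]
    - [0, 0, 0, 0, 0, 0, 24]
    - [0, 0, 0, 0, 0, 0, 24]

```text
clock: 31.98
eef_pos: [0.4975, -0.1177, 0.2804]
ee_rot: [0.709, 0.705, -0.0, -0.0]
ft_force: [0.4, 0.9, 1.2]
opening: 0.0243
grip_force: 0.0
```

Call:
move_arm:
  targets:
    - [0, 0, -0.7, 0, 0, 0, 24]
    - [0, 0, -0.7, 0, 0, 0, 24]
    - [0, 0, -0.7, 0, 0, 0, 24]
    - [0, 0, -0.47, 0, 0, 0, 24]
    - [0, 0, 0, 0, 0, 0, 24]

```text
clock: 32.6
eef_pos: [0.4972, -0.1178, 0.2027]
ee_rot: [0.71, 0.704, -0.001, -0.001]
ft_force: [0.2, -1.3, -0.4]
opening: 0.024
grip_force: 0.0
```

Call:
move_arm:
  targets:
    - [0, 0, 0, 0, 0, 0, 5]
    - [0, 0, 0, 0, 0, 0, 5]
    - [0, 0, 0, 0, 0, 0, 5]
    - [0, 0, 0, 0, 0, 0, 5]

```text
clock: 33.1
eef_pos: [0.4979, -0.1177, 0.2045]
ee_rot: [0.71, 0.704, 0.0, 0.001]
ft_force: [-0.4, -2.3, -2.1]
opening: 0.0092
grip_force: 39.1
```

Call:
move_arm:
  targets:
    - [0.6, -0.005, 0, 0, 0, 0, 5]
    - [0.6, -0.005, 0, 0, 0, 0, 5]
    - [0.6, -0.005, 0, 0, 0, 0, 5]
    - [0.6, -0.005, 0, 0, 0, 0, 5]
    - [0.6, -0.005, 0, 0, 0, 0, 5]

```text
clock: 33.72
eef_pos: [0.5883, -0.1187, 0.2045]
ee_rot: [0.71, 0.704, -0.001, 0.0]
ft_force: [-3.2, -3.3, 1.7]
opening: 0.0094
grip_force: 39.4
```

Call:
move_arm:
  targets:
    - [0, 0, 0, 0, 0, 0, 5]
    - [0, 0, 0, 0, 0, 0, 5]

```text
clock: 33.98
eef_pos: [0.5879, -0.1187, 0.2045]
ee_rot: [0.71, 0.704, 0.0, 0.001]
ft_force: [0.3, -4.2, -0.3]
opening: 0.0099
grip_force: 40.9
```

Now small steps until the stop resists.

Call:
move_arm:
  targets:
    - [0.15, 0, 0, 0, 0, 0, 5]
    - [0.1, 0, 0, 0, 0, 0, 5]
    - [0.05, 0, 0, 0, 0, 0, 5]

```text
clock: 34.35
eef_pos: [0.5962, -0.1187, 0.2045]
ee_rot: [0.71, 0.704, -0.001, 0.0]
ft_force: [-1.8, -5.3, 2.0]
opening: 0.0092
grip_force: 41.1
```

Call:
move_arm:
  targets:
    - [0.05, 0, 0, 0, 0, 0, 5]
    - [0.05, 0, 0, 0, 0, 0, 5]

```text
clock: 34.6
eef_pos: [0.5985, -0.1188, 0.2045]
ee_rot: [0.71, 0.705, -0.002, -0.001]
ft_force: [-7.9, -5.0, 8.1]
opening: 0.0095
grip_force: 41.7
```

Call:
move_arm:
  targets:
    - [0.04, 0, 0, 0, 0, 0, 5]
    - [0.04, 0, 0, 0, 0, 0, 5]

```text
clock: 34.85
eef_pos: [0.5996, -0.1188, 0.2044]
ee_rot: [0.71, 0.705, -0.004, -0.004]
ft_force: [-17.9, -5.6, 14.3]
opening: 0.0092
grip_force: 42.4
```

Call:
move_arm:
  targets:
    - [0, 0, 0, 0, 0, 0, 24]
    - [0, 0, 0, 0, 0, 0, 24]
    - [0, 0, 0, 0, 0, 0, 24]
  newtons: 30

```text
clock: 35.22
eef_pos: [0.6021, -0.1179, 0.204]
ee_rot: [0.71, 0.704, 0.0, -0.0]
ft_force: [0.5, 0.3, 0.9]
opening: 0.024
grip_force: 0.0
```

Call:
move_arm:
  targets:
    - [0, 0, 0.6, 0, 0, 0, 24]
    - [0, 0, 0.9, 0, 0, 0, 24]
    - [0, 0, 0.9, 0, 0, 0, 24]
    - [0, 0, 0.6, 0, 0, 0, 24]
    - [0, 0, 0, 0, 0, 0, 24]

```text
clock: 35.85
eef_pos: [0.6028, -0.1184, 0.2966]
ee_rot: [0.71, 0.704, 0.001, 0.002]
ft_force: [0.8, 0.2, -0.2]
opening: 0.0238
grip_force: 0.0
```

Call:
move_arm:
  targets:
    - [-0.527, 0.525, 0, 0, 0, 0.942, 62]
    - [-0.527, 0.525, 0, 0, 0, 0.942, 62]
    - [-0.527, 0.525, 0, 0, 0, 0.942, 62]
    - [-0.527, 0.525, 0, 0, 0, 0.942, 62]
    - [-0.527, 0.525, 0, 0, 0, 0.942, 62]

```text
clock: 36.48
eef_pos: [0.5221, -0.0389, 0.2925]
ee_rot: [0.442, 0.897, -0.0, -0.001]
ft_force: [-0.5, 0.3, 0.0]
opening: 0.0622
grip_force: 0.0
```

Call:
move_arm:
  targets:
    - [-0.527, 0.525, 0, 0, 0, 0.942, 62]
    - [-0.527, 0.525, 0, 0, 0, 0.942, 62]
    - [-0.527, 0.525, 0, 0, 0, 0.942, 62]
    - [-0.527, 0.525, 0, 0, 0, 0.942, 62]
    - [-0.527, 0.525, 0, 0, 0, 0.942, 62]

```text
clock: 37.1
eef_pos: [0.443, 0.0397, 0.2927]
ee_rot: [0.129, 0.992, -0.0, -0.001]
ft_force: [0.4, 0.0, -0.1]
opening: 0.0621
grip_force: 0.0
```

Call:
move_arm:
  targets:
    - [-0.527, 0.525, 0, 0, 0, 0.942, 62]
    - [-0.527, 0.525, 0, 0, 0, 0.942, 62]
    - [0, 0, 0, 0, 0, 0, 62]
    - [0, 0, 0, 0, 0, 0, 62]

```text
clock: 37.6
eef_pos: [0.4126, 0.0705, 0.2936]
ee_rot: [0.001, 1.0, -0.0, -0.0]
ft_force: [0.2, 0.3, 0.3]
opening: 0.0618
grip_force: 0.0
```

```bash
python3 - <<'E'
from h import *
s=snap("top");P=s["P"]
m=np.isfinite(P[:,:,2])&(P[:,:,0]>.5)&(P[:,:,0]<.66)&(P[:,:,1]>-.18)&(P[:,:,1]<-.05)&(P[:,:,2]>.040)&(P[:,:,2]<.056)
b=P[m]; lo=b[:,0].min(); b=b[b[:,0]<lo+.012]; print("bar",lo,b[:,0].mean(),b[:,1].min(),b[:,1].max())
o=manip.get_obs(); print(o["eef_pos"],o["ee_rot"])
E
```

```text
bar 0.592246056720272 0.5975225796487151 -0.17224846696123083 -0.06373321887792
[0.41275092 0.07040305 0.29376236] [ 8.87094717e-04  9.99999584e-01 -9.49912918e-05 -1.88008869e-04]
```

Call:
move_arm:
  targets:
    - [-0.09, 0, -0.92, 0, 0, 0, 62]
    - [0, 0, -0.92, 0, 0, 0, 62]
    - [0, 0, -0.92, 0, 0, 0, 62]
    - [0, 0, -0.92, 0, 0, 0, 62]
    - [0, 0, 0, 0, 0, 0, 62]

```text
clock: 38.28
eef_pos: [0.4089, 0.0702, 0.1815]
ee_rot: [0.001, 1.0, -0.0, -0.003]
ft_force: [-0.9, 0.1, -0.6]
opening: 0.0619
grip_force: 0.0
```

Call:
move_arm:
  targets:
    - [0, 0, 0, 0, 0, 0, 36]
    - [0, 0, 0, 0, 0, 0, 36]
    - [0, 0, 0, 0, 0, 0, 36]
    - [0, 0, 0, 0, 0, 0, 36]

```text
clock: 38.78
eef_pos: [0.4104, 0.0707, 0.1847]
ee_rot: [0.0, 1.0, -0.0, 0.001]
ft_force: [-0.6, 0.6, 3.8]
opening: 0.0431
grip_force: 30.6
```

Call:
move_arm:
  targets:
    - [0, 0, 0.7, 0, 0, 0, 36]
    - [0, 0, 0.7, 0, 0, 0, 36]
    - [0, 0, 0, 0, 0, 0, 36]

```text
clock: 39.15
eef_pos: [0.4104, 0.0708, 0.2272]
ee_rot: [0.0, 1.0, 0.0, 0.002]
ft_force: [0.3, 0.4, -0.8]
opening: 0.0433
grip_force: 30.7
```

Call:
move_arm:
  targets:
    - [0, -0.995, 0, 0, 0, 0, 36]
    - [0, -0.995, 0, 0, 0, 0, 36]
    - [0, -0.995, 0, 0, 0, 0, 36]
    - [0, -0.995, 0, 0, 0, 0, 36]

```text
clock: 39.65
eef_pos: [0.4091, -0.0494, 0.2244]
ee_rot: [0.0, 1.0, 0.0, -0.001]
ft_force: [0.7, 0.2, -1.5]
opening: 0.0431
grip_force: 30.8
```

Call:
move_arm:
  targets:
    - [0.752, -0.995, 0, 0, 0, 0, 36]
    - [0.752, -0.995, 0, 0, 0, 0, 36]
    - [0.752, -0.995, 0, 0, 0, 0, 36]
    - [0.752, -0.995, 0, 0, 0, 0, 36]
    - [0.752, -0.995, 0, 0, 0, 0, 36]

```text
clock: 40.28
eef_pos: [0.5227, -0.1987, 0.2239]
ee_rot: [0.0, 1.0, 0.001, -0.001]
ft_force: [0.1, 0.9, -0.5]
opening: 0.0429
grip_force: 30.8
```

Call:
move_arm:
  targets:
    - [0, 0, 0, 0, 0, 0, 36]
    - [0, 0, 0, 0, 0, 0, 36]

```text
clock: 40.52
eef_pos: [0.5218, -0.1974, 0.2241]
ee_rot: [0.0, 1.0, 0.001, -0.001]
ft_force: [-0.6, 0.2, -1.8]
opening: 0.0431
grip_force: 30.9
```

Call:
move_arm:
  targets:
    - [0, 0, -0.7, 0, 0, 0, 36]
    - [0, 0, -0.5, 0, 0, 0, 36]
    - [0, 0, -0.23, 0, 0, 0, 36]
    - [0, 0, 0, 0, 0, 0, 36]
    - [0, 0, 0, 0, 0, 0, 36]

```text
clock: 41.15
eef_pos: [0.5225, -0.1977, 0.1828]
ee_rot: [-0.0, 1.0, 0.0, 0.0]
ft_force: [-0.3, 0.5, 0.4]
opening: 0.0429
grip_force: 31.1
```

Call:
move_arm:
  targets:
    - [0, 0, 0, 0, 0, 0, 48]
    - [0, 0, 0, 0, 0, 0, 62]
    - [0, 0, 0, 0, 0, 0, 62]
    - [0, 0, 0, 0, 0, 0, 62]

```text
clock: 41.65
eef_pos: [0.5225, -0.198, 0.1827]
ee_rot: [0.0, 1.0, -0.0, 0.0]
ft_force: [-0.2, -0.4, -0.5]
opening: 0.0618
grip_force: 0.0
```

Call:
move_arm:
  targets:
    - [0, 0, 0.6, 0, 0, 0, 62]
    - [0, 0, 1, 0, 0, 0, 62]
    - [0, 0, 1, 0, 0, 0, 62]
    - [0, 0, 1, 0, 0, 0, 50]
    - [0, 0, 0.2, 0, 0, 0, 50]

```text
clock: 42.28
eef_pos: [0.5234, -0.1983, 0.3007]
ee_rot: [0.0, 1.0, -0.001, 0.003]
ft_force: [0.2, -0.1, -0.2]
opening: 0.0497
grip_force: 0.0
```

Call:
move_arm:
  targets:
    - [-0.144, 0.995, 0, 0, 0, 0, 50]
    - [-0.144, 0.995, 0, 0, 0, 0, 50]
    - [-0.144, 0.995, 0, 0, 0, 0, 50]
    - [-0.144, 0.995, 0, 0, 0, 0, 50]
    - [-0.144, 0.995, 0, 0, 0, 0, 50]

```text
clock: 42.9
eef_pos: [0.5003, -0.0477, 0.2959]
ee_rot: [0.0, 1.0, 0.0, -0.001]
ft_force: [0.9, -0.1, -0.0]
opening: 0.05
grip_force: 0.0
```

Call:
move_arm:
  targets:
    - [-0.144, 0.995, 0, 0, 0, 0, 50]
    - [-0.144, 0.995, 0, 0, 0, 0, 50]
    - [-0.144, 0.995, 0, 0, 0, 0, 50]
    - [-0.144, 0.92, 0, 0, 0, 0, 50]
    - [0, 0, 0, 0, 0, 0, 50]

```text
clock: 43.52
eef_pos: [0.483, 0.0696, 0.296]
ee_rot: [-0.001, 1.0, -0.0, -0.001]
ft_force: [-0.3, 0.0, -0.3]
opening: 0.0502
grip_force: 0.0
```

Call:
move_arm:
  targets:
    - [0, 0, 0, 0, 0, 0, 50]
    - [0, 0, 0, 0, 0, 0, 50]

```text
clock: 43.78
eef_pos: [0.4837, 0.0677, 0.2965]
ee_rot: [0.001, 1.0, -0.0, -0.0]
ft_force: [0.1, 0.3, 0.4]
opening: 0.0499
grip_force: 0.0
```

Call:
move_arm:
  targets:
    - [0, 0.07, -0.87, 0, 0, 0, 50]
    - [0, 0, -0.87, 0, 0, 0, 50]
    - [0, 0, -0.87, 0, 0, 0, 50]
    - [0, 0, -0.87, 0, 0, 0, 50]
    - [0, 0, 0, 0, 0, 0, 50]

```text
clock: 44.4
eef_pos: [0.4826, 0.0699, 0.1902]
ee_rot: [0.001, 1.0, -0.0, -0.003]
ft_force: [0.0, 0.0, -0.5]
opening: 0.0501
grip_force: 0.0
```

Call:
move_arm:
  targets:
    - [0, 0, 0, 0, 0, 0, 22]
    - [0, 0, 0, 0, 0, 0, 22]
    - [0, 0, 0, 0, 0, 0, 22]
    - [0, 0, 0, 0, 0, 0, 22]

```text
clock: 44.9
eef_pos: [0.4844, 0.0705, 0.1937]
ee_rot: [-0.0, 1.0, -0.0, 0.001]
ft_force: [0.4, -0.4, 5.8]
opening: 0.0271
grip_force: 30.1
```

Call:
move_arm:
  targets:
    - [0, 0, 0.7, 0, 0, 0, 22]
    - [0, 0, 0.7, 0, 0, 0, 22]
    - [0, 0, 0, 0, 0, 0, 22]

```text
clock: 45.28
eef_pos: [0.4843, 0.0707, 0.2359]
ee_rot: [0.0, 1.0, 0.0, 0.002]
ft_force: [0.2, 0.5, -0.6]
opening: 0.0271
grip_force: 29.8
```

Call:
move_arm:
  targets:
    - [0, -0.876, 0, 0, 0, 0, 22]
    - [0, -0.876, 0, 0, 0, 0, 22]
    - [0.28, -0.876, 0, 0, 0, 0, 22]
    - [0.28, -0.876, 0, 0, 0, 0, 22]
    - [0.28, -0.876, 0, 0, 0, 0, 22]

```text
clock: 45.9
eef_pos: [0.5085, -0.0615, 0.2328]
ee_rot: [0.0, 1.0, 0.0, -0.001]
ft_force: [0.7, 0.3, -0.9]
opening: 0.0269
grip_force: 29.8
```

Call:
move_arm:
  targets:
    - [0.28, -0.876, 0, 0, 0, 0, 22]
    - [0.28, -0.876, 0, 0, 0, 0, 22]
    - [0, 0, 0, 0, 0, 0, 22]
    - [0, 0, 0, 0, 0, 0, 22]
    - [0, 0, 0, 0, 0, 0, 22]

```text
clock: 46.52
eef_pos: [0.5252, -0.1125, 0.2337]
ee_rot: [-0.0, 1.0, 0.0, -0.001]
ft_force: [0.2, 0.6, -1.4]
opening: 0.0269
grip_force: 29.8
```

Call:
move_arm:
  targets:
    - [0, -0.03, -0.7, 0, 0, 0, 22]
    - [0, 0, -0.5, 0, 0, 0, 22]
    - [0, 0, -0.24, 0, 0, 0, 22]
    - [0, 0, 0, 0, 0, 0, 22]
    - [0, 0, 0, 0, 0, 0, 22]

```text
clock: 47.15
eef_pos: [0.5259, -0.1141, 0.1915]
ee_rot: [-0.0, 1.0, 0.0, 0.0]
ft_force: [0.4, 1.3, 2.2]
opening: 0.027
grip_force: 30.1
```

Call:
move_arm:
  targets:
    - [0, 0, 0, 0, 0, 0, 32]
    - [0, 0, 0, 0, 0, 0, 46]
    - [0, 0, 0, 0, 0, 0, 46]
    - [0, 0, 0, 0, 0, 0, 46]

```text
clock: 47.65
eef_pos: [0.5256, -0.1143, 0.191]
ee_rot: [0.0, 1.0, 0.0, -0.0]
ft_force: [-0.4, -0.4, 0.1]
opening: 0.046
grip_force: 0.0
```

Call:
move_arm:
  targets:
    - [0, 0, 0.6, 0, 0, 0, 46]
    - [0, 0, 1, 0, 0, 0, 46]
    - [0, 0, 1, 0, 0, 0, 46]
    - [0, 0, 0.8, 0, 0, 0, 60]

```text
clock: 48.15
eef_pos: [0.5259, -0.1143, 0.2961]
ee_rot: [0.0, 1.0, -0.0, 0.001]
ft_force: [0.2, -0.1, -0.2]
opening: 0.0601
grip_force: 0.0
```

Call:
move_arm:
  targets:
    - [0.14, 0.87, 0, 0, 0, 0, 60]
    - [0.14, 0.87, 0, 0, 0, 0, 60]
    - [0.14, 0.87, 0, 0, 0, 0, 60]
    - [0.14, 0.87, 0, 0, 0, 0, 60]
    - [0.14, 0.87, 0, 0, 0, 0, 60]

```text
clock: 48.78
eef_pos: [0.5469, 0.0171, 0.2947]
ee_rot: [0.0, 1.0, -0.0, 0.001]
ft_force: [0.1, 0.2, -0.2]
opening: 0.0601
grip_force: 0.0
```

Call:
move_arm:
  targets:
    - [0.14, 0.87, 0, 0, 0, 0, 60]
    - [0.14, 0.87, 0, 0, 0, 0, 60]
    - [0, 0, 0, 0, 0, 0, 60]
    - [0, 0, 0, 0, 0, 0, 60]
    - [0, 0, 0, 0, 0, 0, 60]

```text
clock: 49.4
eef_pos: [0.555, 0.0677, 0.2935]
ee_rot: [0.001, 1.0, -0.0, 0.0]
ft_force: [-0.4, -0.2, 0.7]
opening: 0.0596
grip_force: 0.0
```

Call:
move_arm:
  targets:
    - [0, 0.07, -0.94, 0, 0, 0, 60]
    - [0, 0, -0.94, 0, 0, 0, 60]
    - [0, 0, -0.94, 0, 0, 0, 60]
    - [0, 0, -0.94, 0, 0, 0, 60]
    - [0, 0, 0, 0, 0, 0, 60]

```text
clock: 50.02
eef_pos: [0.5537, 0.0698, 0.1779]
ee_rot: [0.001, 1.0, -0.0, -0.003]
ft_force: [-1.4, -0.5, 0.1]
opening: 0.0598
grip_force: 0.0
```

Call:
move_arm:
  targets:
    - [0, 0, 0, 0, 0, 0, 36]
    - [0, 0, 0, 0, 0, 0, 36]
    - [0, 0, 0, 0, 0, 0, 36]
    - [0, 0, 0, 0, 0, 0, 36]

```text
clock: 50.52
eef_pos: [0.5558, 0.0705, 0.1819]
ee_rot: [-0.0, 1.0, -0.0, 0.001]
ft_force: [-0.1, -2.0, 6.5]
opening: 0.0392
grip_force: 30.7
```

Call:
move_arm:
  targets:
    - [0, 0, 0.7, 0, 0, 0, 36]
    - [0, 0, 0.7, 0, 0, 0, 36]
    - [0, 0, 0, 0, 0, 0, 36]

```text
clock: 50.9
eef_pos: [0.5557, 0.0707, 0.2238]
ee_rot: [0.0, 1.0, 0.0, 0.002]
ft_force: [0.2, 0.7, -1.2]
opening: 0.0389
grip_force: 29.8
```

Call:
move_arm:
  targets:
    - [-0.24, -0.91, 0, 0, 0, 0, 36]
    - [-0.24, -0.91, 0, 0, 0, 0, 36]
    - [-0.24, -0.91, 0, 0, 0, 0, 36]
    - [-0.23, -0.91, 0, 0, 0, 0, 36]
    - [0, 0, 0, 0, 0, 0, 36]

```text
clock: 51.52
eef_pos: [0.5256, -0.0397, 0.2209]
ee_rot: [0.001, 1.0, 0.0, -0.001]
ft_force: [-0.3, 0.2, -1.3]
opening: 0.0391
grip_force: 29.9
```

Call:
move_arm:
  targets:
    - [0, 0, 0, 0, 0, 0, 36]
    - [0, 0, 0, 0, 0, 0, 36]

```text
clock: 51.78
eef_pos: [0.5266, -0.0379, 0.2219]
ee_rot: [-0.0, 1.0, 0.0, -0.0]
ft_force: [0.2, -0.4, -1.7]
opening: 0.0391
grip_force: 29.9
```

Call:
move_arm:
  targets:
    - [0, -0.03, -0.7, 0, 0, 0, 36]
    - [0, 0, -0.5, 0, 0, 0, 36]
    - [0, 0, -0.23, 0, 0, 0, 36]
    - [0, 0, 0, 0, 0, 0, 36]
    - [0, 0, 0, 0, 0, 0, 36]

```text
clock: 52.4
eef_pos: [0.5268, -0.0393, 0.1799]
ee_rot: [-0.0, 1.0, 0.0, 0.0]
ft_force: [-2.0, 1.4, 3.5]
opening: 0.0388
grip_force: 30.6
```

Call:
move_arm:
  targets:
    - [0, 0, 0, 0, 0, 0, 46]
    - [0, 0, 0, 0, 0, 0, 58]
    - [0, 0, 0, 0, 0, 0, 58]
    - [0, 0, 0, 0, 0, 0, 58]

```text
clock: 52.9
eef_pos: [0.5265, -0.0396, 0.1793]
ee_rot: [0.0, 1.0, -0.0, -0.0]
ft_force: [0.6, 0.1, -0.1]
opening: 0.0581
grip_force: 0.0
```

Call:
move_arm:
  targets:
    - [0, 0, 0.6, 0, 0, 0, 58]
    - [0, 0, 1, 0, 0, 0, 58]
    - [0, 0, 1, 0, 0, 0, 58]
    - [0, 0, 1, 0, 0, 0, 58]
    - [0, 0, 0.5, 0, 0, 0, 58]

```text
clock: 53.52
eef_pos: [0.5271, -0.0396, 0.3058]
ee_rot: [0.0, 1.0, -0.0, 0.002]
ft_force: [0.5, -0.0, 0.0]
opening: 0.058
grip_force: 0.0
```

Call:
move_arm:
  targets:
    - [-0.4, 1, 0, 0, 0, 0, 58]
    - [-0.4, 1, 0, 0, 0, 0, 58]
    - [-0.4, 1, 0, 0, 0, 0, 58]
    - [-0.4, 1, 0, 0, 0, 0, 58]
    - [-0.4, 1, 0, 0, 0, 0, 58]

```text
clock: 54.15
eef_pos: [0.4659, 0.1113, 0.3024]
ee_rot: [0.0, 1.0, 0.0, -0.0]
ft_force: [0.0, -0.2, 0.5]
opening: 0.0581
grip_force: 0.0
```

Call:
move_arm:
  targets:
    - [0, 1, 0, 0, 0, 0, 58]
    - [0, 1, 0, 0, 0, 0, 58]
    - [0, 0, 0, 0, 0, 0, 58]
    - [0, 0, 0, 0, 0, 0, 58]

```text
clock: 54.65
eef_pos: [0.4664, 0.1701, 0.3023]
ee_rot: [-0.0, 1.0, -0.0, -0.0]
ft_force: [-0.4, 0.1, -0.8]
opening: 0.0579
grip_force: 0.0
```

```bash
python3 - <<'E'
from h import *
s=snap("top");P=s["P"]; save(s,"end.png",(160,110,460,335),2.6)
def bl(name,xr,yr,zr):
    m=np.isfinite(P[:,:,2])
    for i,r in enumerate((xr,yr,zr)): m&=(P[:,:,i]>r[0])&(P[:,:,i]<r[1])
    Q=P[m]; 
    if len(Q): print(name,len(Q),cv2.minAreaRect((Q[:,:2]*1000).astype(np.float32)),np.median(Q[:,2]))
bl("eye",(.48,.575),(-.075,0),(.012,.07))
bl("bot",(.48,.56),(-.15,-.08),(.012,.09))
bl("case",(.48,.56),(-.24,-.16),(.012,.07))
bl("newcube",(.425,.486),(-.38,-.3),(.033,.05))
bl("panel",(.61,.639),(-.23,0),(.056,.072))
E
```

```text
eye 385 ((524.9913330078125, -37.13633346557617), (41.05004119873047, 40.57646560668945), 43.81175994873047) 0.057078913084714925
bot 173 ((524.1945190429688, -112.39961242675781), (26.97604751586914, 26.906469345092773), 88.95222473144531) 0.04266298375794992
case 452 ((521.0537109375, -194.79312133789062), (42.15238571166992, 43.08015060424805), 89.90852355957031) 0.05906578912913882
newcube 462 ((456.5786437988281, -336.9306945800781), (39.8370475769043, 43.90833282470703), 84.18008422851562) 0.03927583414143064
panel 393 ((635.46044921875, -118.3111572265625), (196.7040557861328, 6.874639987945557), 89.44644927978516) 0.0670458156163893
```

View pics/end.png

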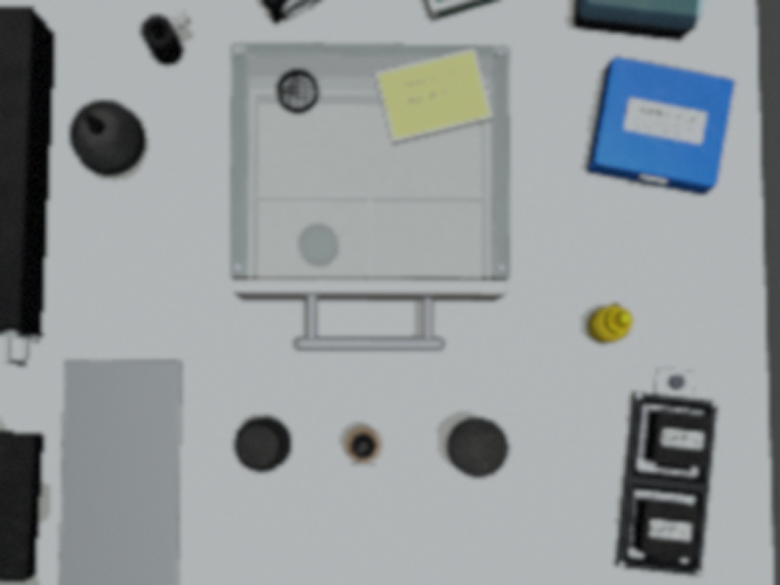

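```bash
python3 - <<'E'
from h import *
a=[]
for n in("top","top","side"):
    s=snap(n);P=s["P"]
    def bl(xr,yr,zr):
        m=np.isfinite(P[:,:,2])
        for i,r in enumerate((xr,yr,zr)): m&=(P[:,:,i]>r[0])&(P[:,:,i]<r[1])
        return np.array(cv2.minAreaRect((P[m][:,:2]*1000).astype(np.float32))[0])
    A=bl((.425,.486),(-.38,-.3),(.036,.05)); B=bl((.494,.56),(-.39,-.3),(.036,.05)); d=A-B
    c,q=np.cos(np.radians(-7.1)),np.sin(np.radians(-7.1))
    print(n,A,B,"rel in slider",d[0]*c+d[1]*q,-d[0]*q+d[1]*c)
E
```

```text
top [ 457.57556152 -337.31774902] [ 523.52575684 -347.84802246] rel in slider -66.74604246573578 2.297985114749542
top [ 456.8079834  -337.41467285] [ 523.35583496 -347.76516724] rel in slider -67.31689489408268 2.045713423875238
side [0. 0.] [0. 0.] rel in slider 0.0 0.0
```

```bash
python3 -c "
from workcell import manip
print(manip.close_job())"
```

```text
the job is handed in; nothing more can be done
None
```

The job is handed in at about 55 s of the 144 s allowed. By the last images the cube is seated in the empty nest, window outward and about 2 mm off centre across. The drawer is shut with the lens tube in it, and the bottle, case and eyepiece stand within about 4 mm of where they started. The hand-in call returned no verdict.

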